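Seat the photometer's filters and hold its sprung lid at the pointer

ROBOT

A 6-joint arm with a two-finger parallel gripper is mounted at the origin on the work surface. World frame = base frame: x ahead of the robot, y to its left, z up, the work surface at z = 0. Lengths are in m, angles in rad, forces in N, time in s.
With the tool pointing down it reaches from about 0.35 to 0.85 m from the base axis. Payload 8.1 kg.
Tool frame: the origin (TCP) lies at the very end of the fingers, on their centre line; the grasp point (between the pads) lies 19 mm behind it; z points along the fingers, y is the line along which they close (so a half turn about z gives the same grasp; the last joint's range is limited). The gripper opens to 93 mm and grips with 3 to 60 N. Pads are 15 mm wide; open, the fingers measure 128 mm over their backs; the gripper's body (75 mm by 188 mm) begins 65 mm behind the grasp point.
Start: joints at [1.066, 0.13, 1.488, -0, 1.523, -0.085], TCP at [0.245, 0.548, 0.219] pointing down, gripper open.
Joint ranges: [-2.96, 2.96], [-0.89, 2.26], [0.02, 2.5], [-1.34, 4.48], [0, 2.73], [-2.66, 2.66]. Speed limits (rad/s): [2.39, 2.39, 2.79, 3.14, 3.14, 3.14].

INTERFACE

Orientations are given as a rotation vector (axis times angle).
In Python, from plant import robot gives the robot as it stands. The module is installed in compiled form; this text tells all that it offers.
- The arm moves only by the tool play_rows, never from a script. Its argument "increments" is text: rows parted by semicolons, each of 5 numbers parted by spaces: the shift along the tool's x, y, z in mm, then the turn about the tool's z in degrees, then the closure, from -1 (fully open) to 1 (shut). In form: dx dy dz yaw claw; .... A call has 1 to 20 rows; each row is the pose to reach, as a shift and turn from the pose commanded when the call began, along the tool's axes at that moment; what a row does not reach only later rows make up. A row lasts 1/10 s, in which the tool goes at most 50 mm and 8.59 degrees, less where a joint would pass 70% of its speed; a pose out of reach is approached as far as the arm can. A call with a gripper value outside its range is refused whole. The fingers move at their own pace and stop on an object; "force" is the grip in N (left out, the last holds). Time passes only in rows, so rows that repeat a pose let the fingers close. It gives the time, the measured TCP pose, the force, the opening and the grip force at its end, in the units of the state.
- robot.read_state(): the state, without advancing time (a new reading comes with each control period).
- robot.read_camera(name): name is "scene" or "top" or "wrist"; returns the picture (480x640x3 uint8, blue, green, red); there is no depth.
- robot.calibration(name): a dict with "vertical_fov" (degrees; the focal length in pixels is half the picture's height over the tangent of half this angle, whatever the lens; pixels are square), "cx", "cy" (the principal point, pixels), "rvec" (rotation vector, rad) and "tvec" (3), from world to camera coordinates, as OpenCV has them. Camera axes: x right, y down, z forward; pixel columns grow to the right and rows downward; lengths in m; the calibration is good to about 2 mm. A picture is of the moment at which its call begins: read the wrist's pose just before it. calibration takes no time and is no camera call; for the wrist camera it gives the pose at the moment of the call.
- robot.close_job(): hands the job in; it is judged then, once.
Trained networks look in the newest picture that a camera, given by its name, has taken for a name from the list of things; names that differ only in an ending like _2 or _b are one class to them, and where a whole thing is asked for, a point or a joint stands for the part that bears it (a point fixed in the world has none). Each returns a list of dicts, best first, with "conf" (0 to 1); they miss things now and then, are a little off and sometimes report something else, mostly with a low value. They report only what shows in the picture. A call takes as long as a camera call.
- robot.recognise(camera, query): "centre" ([x, y, z] in m, in world coordinates, good to about 4 mm: the middle of the surface that is visible of it).
- robot.regions_of(camera, query): "pixels" (480x640 bool, what is visible of it).
- robot.landmark_of(camera, query): "centre" ([x, y, z] in m, in world coordinates, good to about 4 mm: a listed point, or the origin of a listed thing).
The state is a dict: "t": time; "q": joint angles; "dq": joint speeds; "joint_torque": joint torques, N m; "tool_pos": TCP position; "orientation": TCP orientation; "force": force on the tool from outside, world axes, zero at the start; "wrist_torque": the same for the moment, N m; "opening": finger opening in m; "gripper_force": force on a finger pad.
Only numpy, scipy, OpenCV 4.12 (cv2) and the standard library are available. Lean on these libraries where they do the work, as an engineer would, in place of code of your own. Each camera call takes 0.05 s, during which the arm holds its last target. There are 200 camera calls.

TASK

Get the photometer ready for its next sample: first, with the lid shut, press both round filter cartridges on its deck down until they are fully home, then lift the sprung chamber lid to the angle at which the pointer beside it is set and hold it there, because it shuts by itself. The program finishes while the gripper is still holding the lid steady in line with the pointer; leave the pointer as it is set and do not knock the glassware and bottles about.

Things in the scene. Friction and masses are not known exactly. Their poses are not given: they have to be found in the camera images.
- photometer: bench photometer, white case 250 (x) x 320 (y) x 100 mm high, fixed to the bench; origin at the centre of its underside, z up, -x is its front (display and keys on a low front ledge 50 mm high, about facing the robot). In its frame: hinge line of the lid along y at x +100, z 105 mm; the lid covers y -45 to +125 mm; the deck with the cartridges is the strip at y -160 to -60 mm, z 100 mm; the upright aluminium quadrant stands at y +136 mm, 220 mm above the bench at its top
- lid (a joint): angle of the lid in rad: 0 shut (level), grows as its front edge rises, up to 1.5. The hinge is at its far edge. A spring and its weight pull it shut: about 4 to 8 N at the bar, along its arc, to hold it (a pull straight up needs more the steeper it stands). A gripper that pinches the bar from above may stay upright: the round bar turns between the fingers
- lid_hinge (a point): middle of the lid's hinge line (between the lid's two sides), 105 mm above the bench; turns with the lid; its y axis is the hinge axis, its x axis points from the lid's front edge to the hinge
- lid_bar (a point): centre of the lid's steel grip bar: a round bar 12 mm thick, 100 mm clear length along the photometer's y axis, carried by two posts 102 to 110 mm apart over the front edge of the grey lid (170 mm wide, 195 mm deep, 10 mm thick). The bar's centre is 180 mm in front of the hinge line and 48 mm above it when shut, with 42 mm from bar centre to lid top; 153 mm above the bench. It turns with the lid; x axis along the lid away from its front edge
- pointer (a joint): angle of the pointer in rad, measured like the angle of the lid, 0 level, grows upward. Set between 0.4 and 1.0. The lid is at the marked angle when both values are equal, that is, when the lid seen from the side is parallel to the pointer
- pointer_tip (a point): free end of the dark steel pointer, a thin strip 135 mm long that starts on the lid's hinge line and lies on the outside of the quadrant beside the lid, 102 mm to the +y side of the lid's middle; x axis along the strip, towards the hinge. Held by light friction, so do not touch it
- cartridge_near (a joint): how far the cartridge nearer the photometer's front has been pressed, m: 0 is 10 mm proud, 0.010 fully home against its stop. Starts at 0 to 0.004. Stiff fit: about 7 N to move it, stays where it is left
- cartridge_near_top (a point): centre of the flat top of that cartridge, a black round cap 36 mm across (flat top 30 mm) at x -10, y -105 mm on the photometer; its top is 125 mm above the bench when home, 131 to 135 mm at the start
- cartridge_far (a joint): the same for the cartridge nearer the photometer's rear
- cartridge_far_top (a point): centre of the flat top of that cartridge, the same size, at x +50, y -105 mm on the photometer
- vial: small loose glass vial with a white cap, 22 mm across, 42 mm high, standing on the photometer's deck behind the cartridges; origin at the centre of its underside; leave it
- flask: conical glass flask, 74 mm across, 105 mm high, standing on the bench to one side of the photometer; leave it
- beaker: glass beaker, 70 mm across, 90 mm high, on the hotplate on the right (-y); leave it
- jar: amber jar, 40 mm across, 50 mm high, on the hotplate on the left (+y); leave it
- wash_bottle: white plastic bottle, 68 mm across, 170 mm high, standing on the bench to one side of the photometer; leave it

How it is judged:
By the outcome, as a careful person would: the job done as asked, in the order asked, and still so for the second after the job is handed in, while the arm keeps its last pose, push and grip.
It also fails if it takes over 54 s, if anything falls off the work surface, if the arm or the gripper's body presses on something with over 40 N, if the wrist force passes 120 N, or if a joint passes its speed limit or range.

## Working session

There is one attempt and no reset: what is moved stays moved. The work goes in short steps, Python scripts to look and compute and a tool call to move; the robot and the scene stay as the last step left them, time stands still between calls to the robot, and variables do not carry over. Pictures are saved under pics/ and viewed, at most 10 in all, crops included, and the job is handed in when it is done.

Besides the shell and the picture viewer there is one more tool, called by a JSON object that holds its "method" and its "body", one argument or row to a line. play_rows: Moves the arm, as the interface text tells. Its arguments: {"type":"object","properties":{"increments":{"type":"string"},"force":{"type":"number"}},"required":["increments"]}

```bash
mkdir -p pics; python3 - <<'E'
from plant import robot
import cv2,numpy as np
s=robot.read_state();print(s['t'],s['tool_pos'],s['orientation'],s['opening'])
for c in ['scene','top']:
    cv2.imwrite(f'pics/{c}0.png',robot.read_camera(c))
    for n in ['photometer','lid_hinge','lid_bar','pointer_tip','cartridge_near_top','cartridge_far_top','vial','flask','wash_bottle']:
        r=robot.landmark_of(c,n)
        print(c,n,[(np.round(x['centre'],3).tolist(),round(x['conf'],2)) for x in r[:2]])
print(robot.read_state()['t'])
E
```

```text
0.0 [0.24424064 0.54741559 0.21759621] [-6.54514149e-01 -3.07210609e+00  2.72920343e-03] 0.09346817404207548
scene photometer [([0.554, -0.082, -0.003], 0.82), ([0.634, 0.352, 0.002], 0.47)]
scene lid_hinge [([0.648, -0.03, 0.103], 0.7)]
scene lid_bar [([0.467, -0.048, 0.154], 0.84)]
scene pointer_tip [([0.526, 0.057, 0.175], 0.73)]
scene cartridge_near_top [([0.553, -0.193, 0.135], 0.57)]
scene cartridge_far_top [([0.615, -0.181, 0.13], 0.64)]
scene vial [([0.663, -0.168, 0.102], 0.53)]
scene flask [([0.636, 0.353, 0.001], 0.81)]
scene wash_bottle [([0.622, -0.355, 0.0], 0.65)]
top photometer [([0.555, -0.083, 0.003], 0.73)]
top lid_hinge [([0.65, -0.03, 0.109], 0.69)]
top lid_bar [([0.466, -0.053, 0.154], 0.76)]
top pointer_tip [([0.527, 0.057, 0.174], 0.55)]
top cartridge_near_top [([0.554, -0.188, 0.138], 0.54)]
top cartridge_far_top [([0.612, -0.182, 0.135], 0.54)]
top vial [([0.665, -0.164, 0.1], 0.53)]
top flask [([0.634, 0.352, 0.002], 0.74), ([0.624, -0.352, -0.005], 0.43)]
top wash_bottle [([0.623, -0.353, -0.003], 0.79), ([0.547, 0.551, 0.1], 0.43)]
1.0
```

View pics/scene0.png

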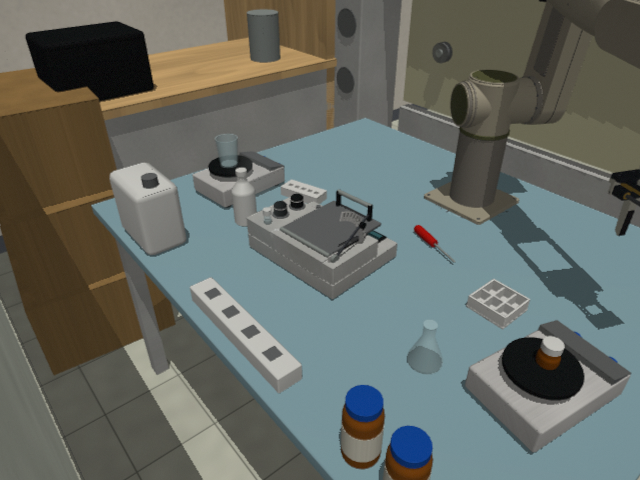

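View pics/top0.png

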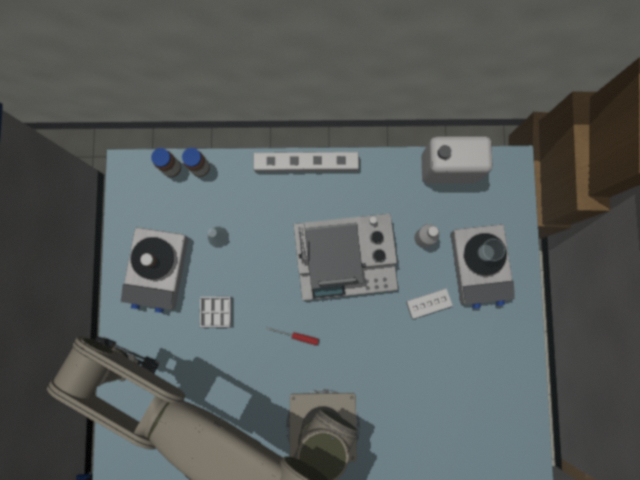

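```bash
cat > h.py <<'E'
import numpy as np
from scipy.optimize import least_squares
from scipy.spatial.transform import Rotation as R
P={'photometer':(0,0,0),'lid_hinge':(.1,.04,.105),'lid_bar':(-.08,.04,.153),'cartridge_near_top':(-.01,-.105,.133),'cartridge_far_top':(.05,-.105,.133)}
obs=[('photometer',.554,-.082),('photometer',.555,-.083),('lid_hinge',.648,-.03),('lid_hinge',.65,-.03),('lid_bar',.467,-.048),('lid_bar',.466,-.053),('cartridge_near_top',.553,-.193),('cartridge_near_top',.554,-.188),('cartridge_far_top',.615,-.181),('cartridge_far_top',.612,-.182)]
def w(p,x): c,s=np.cos(x[2]),np.sin(x[2]); return np.array([x[0]+c*p[0]-s*p[1],x[1]+s*p[0]+c*p[1],p[2]])
f=least_squares(lambda x:np.concatenate([w(P[o[0]],x)[:2]-o[1:] for o in obs]),[.55,-.08,0.05])
X=f.x
def tool(s,target):  # shift in tool axes, mm
    return 1000*R.from_rotvec(s['orientation']).inv().apply(np.array(target)-s['tool_pos'])
E
python3 - <<'E'
from h import *
from plant import robot
print(X,np.round(f.fun*1000,1))
for n in P: print(n,w(P[n],X).round(4))
# pointer angle from tip
for t in ([.526,.057,.175],[.527,.057,.174]):
    h=w((.1,.142,.105),X); d=np.array(t)-h; ax=np.array([np.cos(X[2]),np.sin(X[2])]); print(np.arctan2(d[2],-d[:2]@ax),np.linalg.norm(d))
s=robot.read_state();print(R.from_rotvec(s['orientation']).as_matrix().round(3))
E
```

```text
[ 0.55264322 -0.08245947  0.10898378] [-1.4 -0.5 -2.4  0.5 -0.3 -1.8 -2.3 -1.8  1.8 -3.4  2.8  1.6  1.1  5.1
  0.1  0.1 -1.2 -0.4  1.8  0.6]
photometer [ 0.5526 -0.0825  0.    ]
lid_hinge [ 0.6477 -0.0318  0.105 ]
lid_bar [ 0.4688 -0.0514  0.153 ]
cartridge_near_top [ 0.5541 -0.1879  0.133 ]
cartridge_far_top [ 0.6138 -0.1814  0.133 ]
0.5613545768013783 0.1314973838274703
0.5589156552924105 0.1301243721966676
[[-0.913  0.408  0.   ]
 [ 0.408  0.913  0.   ]
 [-0.     0.    -1.   ]]
```

The two pictures agree with the networks: the photometer is yawed about 6°, the vial is at scene (267,213), and the cartridges are at scene (280,209) and (297,201), and at top (377,238) and (379,256). The pointer lies near scene (350,240). Next I raise the tool, cross to above the near cartridge and turn it to line up with the photometer.

{"method": "play_rows", "body": {
  "increments": "0 0 -50 0 1;0 0 -90 0 1;-583 -545 -90 60 1;-583 -545 -90 60 1;-583 -545 -90 60 1;-583 -545 -90 60 1;-583 -545 -90 60 1;-583 -545 -90 60 1;-583 -545 -90 60 1;-583 -545 -90 60 1;-583 -545 -90 60 1;-583 -545 -90 60 1;-583 -545 -90 60 1;-583 -545 -90 60 1;-583 -545 -90 60 1;-583 -545 -90 60 1;-583 -545 -90 60 1;-583 -545 -90 60 1;-583 -545 -90 60 1;-583 -545 -90 60 1",
  "force": 30
}}

```text
t: 3.0
tool_pos: [0.5546, -0.1882, 0.3077]
orientation: [-2.104, -2.33, 0.0]
force: [0.1, -0.0, -0.0]
opening: 0.0002
gripper_force: 0.0
```

```bash
cat > look.py <<'E'
from h import *
from plant import robot
import cv2,sys
s=robot.read_state();print(s['t'],s['tool_pos'],R.from_rotvec(s['orientation']).as_matrix().round(3).tolist(),s['force'])
im=robot.read_camera('wrist')
cal=robot.calibration('wrist')
fl=240/np.tan(np.radians(cal['vertical_fov']/2)); K=np.array([[fl,0,cal['cx']],[0,fl,cal['cy']],[0,0,1]])
print({k:np.round(v,3).tolist() for k,v in cal.items()})
for n in sys.argv[2:]:
    r=robot.landmark_of('wrist',n); print(n,[(np.round(x['centre'],4).tolist(),round(x['conf'],2)) for x in r[:2]], w(P[n],X).round(4) if n in P else '')
for n in P:
    uv=cv2.projectPoints(w(P[n],X)[None],cal['rvec'],cal['tvec'],K,None)[0].ravel(); print(n,uv.round(1))
    if abs(uv).max()<2000: cv2.drawMarker(im,tuple(int(v) for v in uv),(0,0,255),0,14)
cv2.imwrite('pics/'+sys.argv[1],im)
E
python3 look.py w1.png cartridge_near_top cartridge_far_top lid_bar vial lid_hinge
```

```text
3.0 [ 0.55459292 -0.18821778  0.30770266] [[-0.102, 0.995, -0.002], [0.995, 0.102, 0.001], [0.001, -0.001, -1.0]] [ 0.11044757 -0.04007057 -0.02988681]
{'vertical_fov': 62.107, 'cx': 322.557, 'cy': 236.018, 'rvec': [-2.859, -0.147, -0.021], 'tvec': [-0.533, -0.289, 0.41]}
cartridge_near_top [([0.5556, -0.1886, 0.1305], 0.57)] [ 0.5541 -0.1879  0.133 ]
cartridge_far_top [([0.6151, -0.1845, 0.1336], 0.62)] [ 0.6138 -0.1814  0.133 ]
lid_bar [([0.4692, -0.0473, 0.1523], 0.91), ([0.6631, -0.1682, 0.0991], 0.39)] [ 0.4688 -0.0514  0.153 ]
vial [([0.6659, -0.1707, 0.1004], 0.74)] 
lid_hinge [([0.6501, -0.032, 0.1053], 0.72)] [ 0.6477 -0.0318  0.105 ]
photometer [330.3  97.6]
lid_hinge [451.1  39.4]
lid_bar [224.4  28.1]
cartridge_near_top [321.9 215.4]
cartridge_far_top [390.4 215. ]
```

View pics/w1.png

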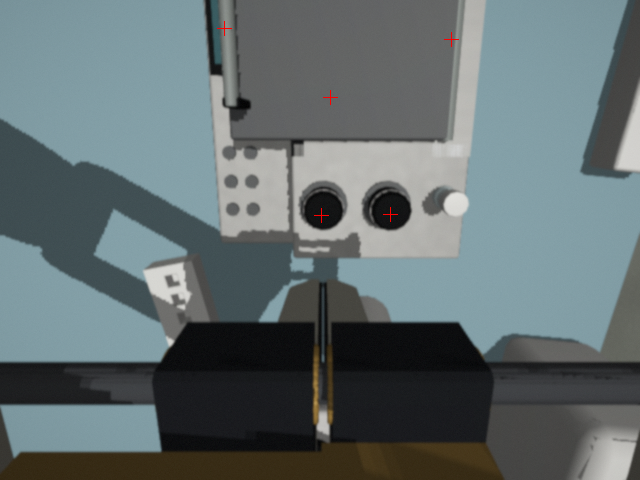

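The wrist view shows the cartridges at (324,210) and (390,210), about 4 px above my predictions, so I shift 2 mm in +y. The vial is at (455,203), clear of the press. Next: press the near cartridge.

{"method": "play_rows", "body": {
  "increments": "2 1 50 0 1;2 1 100 0 1;2 1 150 0 1;2 1 165 0 1;2 1 168 0 1;2 1 171 0 1;2 1 173 0 1;2 1 175 0 1;2 1 177 0 1;2 1 179 0 1;2 1 181 0 1;2 1 183 0 1;2 1 183 0 1"
}}

```text
t: 4.6
tool_pos: [0.5563, -0.1856, 0.1267]
orientation: [2.102, 2.332, 0.001]
force: [0.5, 0.6, 4.1]
opening: -0.0
gripper_force: 2.0
```

{"method": "play_rows", "body": {
  "increments": "0 0 1 0 1;0 0 2 0 1;0 0 3 0 1;0 0 3 0 1"
}}

```text
t: 5.0
tool_pos: [0.5564, -0.1857, 0.1252]
orientation: [2.102, 2.332, 0.001]
force: [-4.5, 1.6, 14.8]
opening: 0.0005
gripper_force: 7.4
```

{"method": "play_rows", "body": {
  "increments": "0 0 1 0 1;0 0 2 0 1;0 0 2 0 1"
}}

```text
t: 5.3
tool_pos: [0.5566, -0.1857, 0.1251]
orientation: [2.101, 2.332, 0.001]
force: [-11.3, 4.6, 27.1]
opening: 0.0006
gripper_force: 13.6
```

The near cartridge is home: the force rose to 27 N with no further travel. Now the far one.

{"method": "play_rows", "body": {
  "increments": "0 0 -30 0 1;0 0 -45 0 1;0 30 -45 0 1;0 59 -45 0 1;0 59 -45 0 1;0 59 -20 0 1;0 59 -15 0 1;0 59 -13 0 1;0 59 -11 0 1;0 59 -9 0 1;0 59 -7 0 1;0 59 -5 0 1;0 59 -3 0 1;0 59 -1 0 1;0 59 0 0 1;0 59 0 0 1"
}}

```text
t: 6.9
tool_pos: [0.6141, -0.1794, 0.1252]
orientation: [2.102, 2.333, 0.0]
force: [-14.1, 4.7, 22.8]
opening: 0.0005
gripper_force: 11.4
```

Far one is home too. Lift, open and move over the bar.

{"method": "play_rows", "body": {
  "increments": "0 0 -50 0 0;0 0 -100 0 0;0 0 -150 0 -0.5;40 -30 -150 0 -0.5;80 -70 -150 0 -0.5;120 -110 -150 0 -0.5;144 -131 -150 0 -0.5;144 -131 -150 0 -0.5;144 -131 -150 0 -0.5"
}}

```text
t: 7.8
tool_pos: [0.4689, -0.0492, 0.2719]
orientation: [2.1, 2.333, 0.002]
force: [0.0, 0.1, 0.2]
opening: 0.0673
gripper_force: 0.0
```

```bash
python3 look.py w2.png lid_bar cartridge_near_top cartridge_far_top pointer_tip lid_hinge
```

```text
7.8 [ 0.46893129 -0.04919514  0.27190869] [[-0.105, 0.994, 0.003], [0.995, 0.105, -0.001], [-0.001, 0.003, -1.0]] [0.03726092 0.13434715 0.22375607]
{'vertical_fov': 62.107, 'cx': 322.557, 'cy': 236.018, 'rvec': [-2.857, -0.147, -0.025], 'tvec': [-0.463, -0.14, 0.413]}
lid_bar [([0.4699, -0.0494, 0.1545], 0.9)] [ 0.4688 -0.0514  0.153 ]
cartridge_near_top [([0.5544, -0.1872, 0.1237], 0.97)] [ 0.5541 -0.1879  0.133 ]
cartridge_far_top [] [ 0.6138 -0.1814  0.133 ]
pointer_tip [([0.5272, 0.0572, 0.1746], 0.78)] 
lid_hinge [([0.6497, -0.0341, 0.1047], 0.67)] [ 0.6477 -0.0318  0.105 ]
photometer [391.6 230.4]
lid_hinge [530.9 217. ]
lid_bar [320.8 233.5]
cartridge_near_top [400.6 383.7]
cartridge_far_top [468.  383.2]
```

View pics/w2.png

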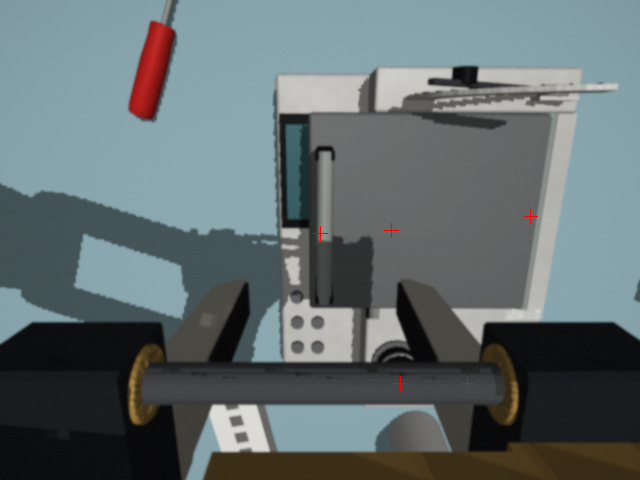

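The bar runs from (324,150) to (323,303), which puts it about 2–3 mm further in +x than predicted and aligned with the gripper's yaw. The near cartridge reads z=0.124, so it is home. Now descend and grip.

{"method": "play_rows", "body": {
  "increments": "3 2 40 0 -0.5;3 2 80 0 -0.5;3 2 120 0 -0.5;3 2 132 0 -0.5;3 2 138 0 -0.5;3 2 138 0 -0.5;3 2 138 0 1;3 2 138 0 1;3 2 138 0 1;3 2 138 0 1;3 2 138 0 1;3 2 138 0 1;3 2 138 0 1",
  "force": 40
}}

```text
t: 9.4
tool_pos: [0.4707, -0.0463, 0.1326]
orientation: [-2.103, -2.334, 0.0]
force: [-0.4, 0.4, 0.5]
opening: 0.0182
gripper_force: 0.0
```

```bash
cat > pt.py <<'E'
from h import *
from plant import robot
import cv2,sys
s=robot.read_state(); print(s['t'],s['tool_pos'].round(4),s['opening'],s['force'].round(1))
for c in ['scene','top','wrist']:
    im=robot.read_camera(c); cv2.imwrite(f'pics/{c}_{sys.argv[1]}.png',im)
    for n in ['pointer_tip','lid_bar','lid_hinge','cartridge_far_top','cartridge_near_top']:
        r=robot.landmark_of(c,n); print(c,n,[(np.round(x['centre'],4).tolist(),round(x['conf'],2)) for x in r[:1]])
E
python3 pt.py a; python3 - <<'E'
import cv2
im=cv2.imread('pics/scene_a.png')[160:290,240:400]; cv2.imwrite('pics/crop_a.png',cv2.resize(im,None,fx=4.6,fy=4.6,interpolation=cv2.INTER_CUBIC))
E
```

```text
9.4 [ 0.4707 -0.0463  0.1326] 0.018191558434572683 [-0.4  0.4  0.5]
scene pointer_tip [([0.5281, 0.0577, 0.1755], 0.79)]
scene lid_bar [([0.4711, -0.0481, 0.1551], 0.58)]
scene lid_hinge [([0.6489, -0.0356, 0.1011], 0.62)]
scene cartridge_far_top [([0.6145, -0.1798, 0.1236], 0.51)]
scene cartridge_near_top [([0.6238, -0.3517, 0.0005], 0.57)]
top pointer_tip [([0.5227, 0.0564, 0.1712], 0.48)]
top lid_bar []
top lid_hinge [([0.647, -0.0303, 0.1052], 0.62)]
top cartridge_far_top [([0.6122, -0.1827, 0.1273], 0.61)]
top cartridge_near_top [([0.5502, -0.1907, 0.1282], 0.61)]
wrist pointer_tip [([0.5257, 0.056, 0.1743], 0.88)]
wrist lid_bar [([0.471, -0.0479, 0.1545], 0.96)]
wrist lid_hinge []
wrist cartridge_far_top []
wrist cartridge_near_top []
```

View pics/crop_a.png

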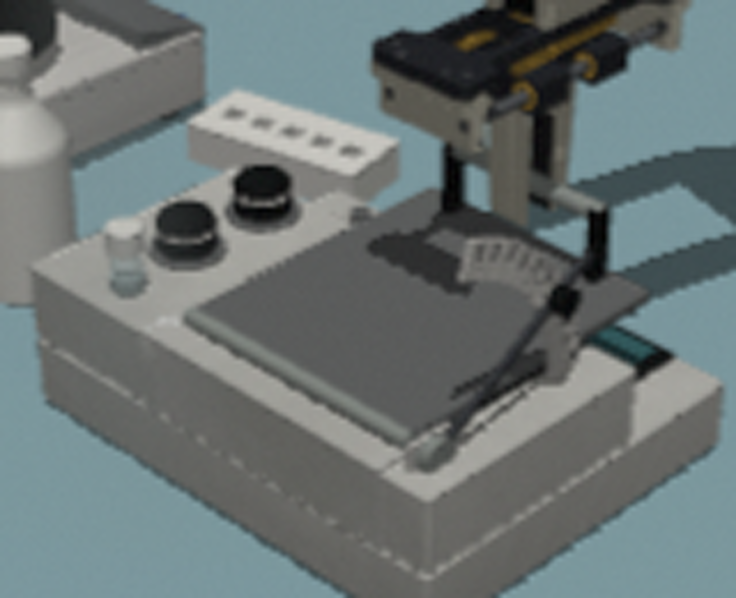

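The crop shows the gripper on the bar, both caps low and the vial upright. The pointer strip runs from crop (432,445) to about (583,272). I finish closing, then fit the pointer angle.

{"method": "play_rows", "body": {
  "increments": "0 0 0 0 1;0 0 0 0 1;0 0 0 0 1;0 0 0 0 1"
}}

```text
t: 10.7
tool_pos: [0.4701, -0.0464, 0.1325]
orientation: [-2.103, -2.333, 0.002]
force: [-5.7, -0.1, 3.1]
opening: 0.0108
gripper_force: 40.0
```

```bash
cat >> h.py <<'E'
obs+=[('lid_hinge',.6501,-.032),('lid_hinge',.6497,-.0341),('lid_hinge',.6489,-.0356),('lid_hinge',.647,-.0303)]+[('lid_bar',.471,-.047)]*4+[('cartridge_near_top',.5556,-.1886),('cartridge_far_top',.6151,-.1845),('cartridge_near_top',.5544,-.1872),('cartridge_far_top',.6145,-.1798),('cartridge_far_top',.6122,-.1827)]
f=least_squares(lambda x:np.concatenate([w(P[o[0]],x)[:2]-o[1:] for o in obs]),[.55,-.08,0.05]); X=f.x
E
cat > ang.py <<'E'
from h import *
from plant import robot
import cv2
print(X)
tips=np.array([[.526,.057,.175],[.527,.057,.174],[.5272,.0572,.1746],[.5281,.0577,.1755],[.5227,.0564,.1712],[.5257,.056,.1743]])
hp=w((.1,.142,.105),X); ax=np.array([np.cos(X[2]),np.sin(X[2])])
d=tips-hp; print('tip angles',np.arctan2(d[:,2],-d[:,:2]@ax).round(3),np.linalg.norm(d,axis=1).round(3))
for c in ['scene','wrist']:
    im=robot.read_camera(c); cal=robot.calibration(c); fl=240/np.tan(np.radians(cal['vertical_fov']/2)); K=np.array([[fl,0,cal['cx']],[0,fl,cal['cy']],[0,0,1]])
    r=robot.regions_of(c,'pointer')
    for x in r[:1]:
        m=x['pixels']; ys,xs=np.nonzero(m); print(c,x['conf'],m.sum(),xs.min(),xs.max(),ys.min(),ys.max())
        vx,vy,x0,y0=cv2.fitLine(np.c_[xs,ys].astype(np.float32),cv2.DIST_HUBER,0,.01,.01).ravel()
        print('line dir',np.degrees(np.arctan2(vy,vx)),x0,y0)
        cv2.imwrite(f'pics/mask_{c}.png',m.astype(np.uint8)*255)
    for th in (.5,.52,.54,.56,.58,.6,.62):
        pts=np.array([w((.1-l*np.cos(th),.142,.105+l*np.sin(th)),X) for l in (.0,.135)])
        uv=cv2.projectPoints(pts,cal['rvec'],cal['tvec'],K,None)[0][:,0]; e=uv[1]-uv[0]; print(th,uv.round(1).tolist(),np.degrees(np.arctan2(e[1],e[0])).round(2))
E
python3 ang.py
```

```text
[ 0.55358739 -0.08180517  0.09585651]
tip angles [0.55  0.547 0.552 0.562 0.513 0.544] [0.134 0.133 0.133 0.132 0.135 0.134]
scene 0.54 176 331 368 216 262
line dir -51.767677 348.10236 241.33257
0.5 [[333.4, 258.1], [368.0, 215.5]] -51.0
0.52 [[333.4, 258.1], [367.7, 214.9]] -51.67
0.54 [[333.4, 258.1], [367.3, 214.2]] -52.33
0.56 [[333.4, 258.1], [367.0, 213.6]] -52.99
0.58 [[333.4, 258.1], [366.6, 213.0]] -53.64
0.6 [[333.4, 258.1], [366.3, 212.5]] -54.29
0.62 [[333.4, 258.1], [365.9, 211.9]] -54.93
wrist 0.91 3458 544 639 11 62
line dir -9.778931 595.00433 39.513607
0.5 [[722.1, 77.6], [532.3, 51.4]] -172.15
0.52 [[722.1, 77.6], [540.9, 50.1]] -171.37
0.54 [[722.1, 77.6], [550.0, 48.7]] -170.47
0.56 [[722.1, 77.6], [559.6, 47.3]] -169.44
0.58 [[722.1, 77.6], [569.7, 45.9]] -168.24
0.6 [[722.1, 77.6], [580.3, 44.4]] -166.82
0.62 [[722.1, 77.6], [591.4, 42.9]] -165.11
```

The estimates cluster around 0.54 rad. Lift the bar along its arc.

{"method": "play_rows", "body": {
  "increments": "0 3 -9 0 1;0 6 -18 0 1;0 9 -26 0 1;0 13 -35 0 1;0 17 -43 0 1;0 22 -51 0 1;0 27 -59 0 1;0 33 -66 0 1;0 39 -73 0 1;0 45 -80 0 1;0 50 -86 0 1;0 50 -86 0 1;0 50 -86 0 1"
}}

```text
t: 12.2
tool_pos: [0.5187, -0.0415, 0.2198]
orientation: [-2.102, -2.331, 0.005]
force: [-18.0, -2.8, 6.6]
opening: 0.0106
gripper_force: 40.0
```

```bash
python3 pt.py b; python3 - <<'E'
import cv2
im=cv2.imread('pics/scene_b.png')[160:290,240:400]; cv2.imwrite('pics/crop_b.png',cv2.resize(im,None,fx=4.6,fy=4.6,interpolation=cv2.INTER_CUBIC))
E
```

```text
12.2 [ 0.5187 -0.0415  0.2198] 0.010569430329404375 [-18.   -2.8   6.6]
scene pointer_tip [([0.5263, 0.0578, 0.1739], 0.45)]
scene lid_bar [([0.5162, -0.046, 0.2383], 0.81)]
scene lid_hinge [([0.6481, -0.0349, 0.1041], 0.71)]
scene cartridge_far_top [([0.617, -0.1807, 0.1249], 0.66)]
scene cartridge_near_top [([0.5545, -0.1904, 0.1264], 0.45)]
top pointer_tip [([0.5259, 0.0601, 0.1745], 0.58)]
top lid_bar [([0.5163, -0.0478, 0.2358], 0.88)]
top lid_hinge [([0.6491, -0.0302, 0.1077], 0.91)]
top cartridge_far_top [([0.6137, -0.1828, 0.1262], 0.61)]
top cartridge_near_top [([0.5518, -0.1899, 0.127], 0.59)]
wrist pointer_tip [([0.5254, 0.0583, 0.1715], 0.97)]
wrist lid_bar [([0.5175, -0.042, 0.2396], 0.83)]
wrist lid_hinge [([0.651, -0.032, 0.103], 0.68)]
wrist cartridge_far_top []
wrist cartridge_near_top [([0.554, -0.1876, 0.1211], 0.53)]
```

View pics/crop_b.png

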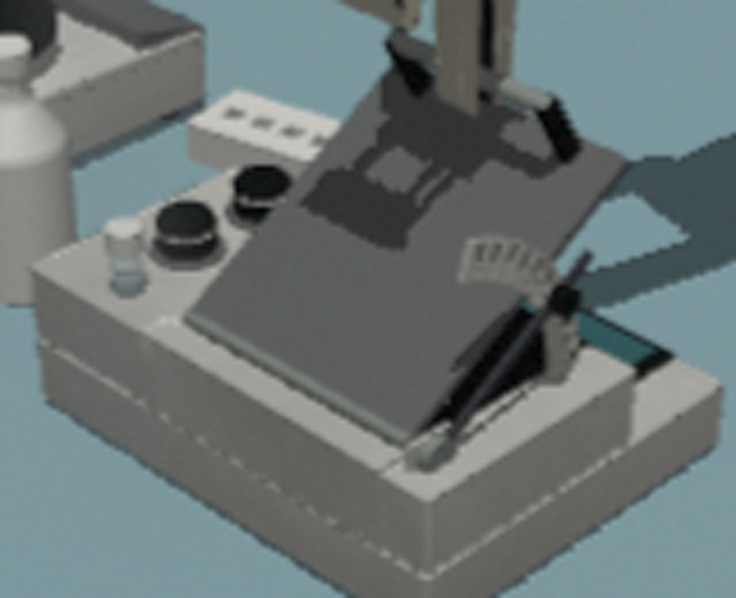

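View pics/wrist_b.png

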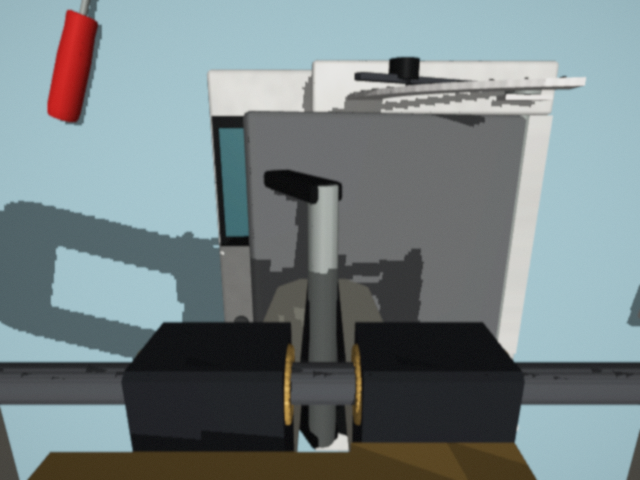

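The lid edge runs from crop (410,440) to (630,160) and the pointer from (450,430) to (590,256), nearly parallel. I compare them with line fits in sub-pixel terms against projections of the model.

```bash
cat > cmp.py <<'E'
from h import *
from plant import robot
import cv2,sys
from scipy.ndimage import map_coordinates
def pl(l,y,z,th): # point l in front of hinge, z above lid plane
    return w((.1-l*np.cos(th)+z*np.sin(th),y,.105+l*np.sin(th)+z*np.cos(th)),X)
def proj(p,cal):
    fl=240/np.tan(np.radians(cal['vertical_fov']/2)); K=np.array([[fl,0,cal['cx']],[0,fl,cal['cy']],[0,0,1]])
    return cv2.projectPoints(np.array(p),cal['rvec'],cal['tvec'],K,None)[0][:,0]
def fit(g,cal,y,z,l0,l1,mode,th=.54,H=6):
    a,b=proj([pl(l0,y,z,th),pl(l1,y,z,th)],cal); u=(b-a)/np.linalg.norm(b-a); n=np.array([-u[1],u[0]])
    t=np.arange(-H,H+.01,.25); T=np.linspace(0,np.linalg.norm(b-a),40)
    prof=np.array([map_coordinates(g,[(a+u*q)[1]+n[1]*t,(a+u*q)[0]+n[0]*t],order=1) for q in T])
    prof=cv2.GaussianBlur(prof,(5,1),0)
    if mode=='dark': off=t[np.argmin(prof,1)]
    else: off=t[np.argmax(np.abs(np.gradient(prof,axis=1)),1)]
    r=least_squares(lambda x:x[0]+x[1]*T-off,[np.median(off),0],loss='soft_l1',f_scale=.3).x
    ang=lambda th:(lambda e:np.arctan2(e[1],e[0]))(np.subtract(*proj([pl(l1,y,z,th),pl(l0,y,z,th)],cal)))
    want=ang(th)+np.arctan(r[1]); ths=np.linspace(.3,.8,501); k=np.array([ang(q) for q in ths])
    est=ths[np.argmin(abs(k-want))]; return est,r.round(3),np.round(np.median(abs(r[0]+r[1]*T-off)),2),off[::2]
for name in sys.argv[1:]:
    im=cv2.imread(f'pics/{name}.png'); c='scene'; cal=robot.calibration(c); g=im.mean(2)
    print(name,'pointer',fit(g,cal,.142,0,.035,.13,'dark'))
    print(name,'lid top',fit(g,cal,.125,.006,.02,.19,'edge'))
    print(name,'lid bot',fit(g,cal,.125,-.004,.02,.19,'edge'))
    print(name,'lid far',fit(g,cal,-.045,.006,.02,.19,'edge'))
    big=cv2.resize(im[170:270,310:390],None,fx=7,fy=6,interpolation=cv2.INTER_CUBIC) if 0 else cv2.resize(im[170:265,300:400],None,fx=6,fy=6,interpolation=cv2.INTER_CUBIC)
    for y,z,l0,l1,col in((.142,0,0,.135,(0,0,255)),(.125,.006,0,.195,(0,255,0)),(.125,-.004,0,.195,(255,0,0)),(-.045,.006,0,.195,(0,255,255))):
        q=(proj([pl(l0,y,z,.54),pl(l1,y,z,.54)],cal)-[300,170]+.5)*6
        cv2.line(big,*[tuple(int(v) for v in p) for p in q],col,1)
    cv2.imwrite(f'pics/ov_{name}.png',big)
E
python3 cmp.py scene_b
```

```text
scene_b pointer (np.float64(0.33899999999999997), array([-2.634,  0.121]), np.float64(1.52), array([-3.  , -2.25, -3.  , -3.  ,  4.  ,  3.75, -3.  ,  4.25,  4.5 ,
        4.25, -3.  , -2.  ,  1.  ,  1.5 ,  4.  ,  3.5 ,  3.  ,  1.  ,
        1.  ,  0.75]))
scene_b lid top (np.float64(0.527), array([2.429, 0.008]), np.float64(0.85), array([ 5.25,  3.75,  2.25,  2.75, -0.75, -0.25,  0.25,  0.75,  2.  ,
        3.5 ,  5.5 , -2.  ,  3.  ,  3.  ,  3.25,  3.25,  3.25,  4.5 ,
        1.75,  1.5 ]))
scene_b lid bot (np.float64(0.512), array([0.229, 0.017]), np.float64(2.22), array([ 2.5 ,  1.25,  0.25,  0.25, -3.25, -2.75, -2.5 , -2.  , -0.5 ,
        3.75,  4.25,  4.25,  4.5 ,  4.  ,  0.75,  0.75,  0.75,  1.5 ,
        4.  , -0.5 ]))
scene_b lid far (np.float64(0.487), array([-0.159,  0.036]), np.float64(0.54), array([-2.75, -0.5 , -5.25, -5.25,  1.75, -5.5 , -0.75,  0.5 ,  1.25,
        5.5 ,  5.25,  1.5 , -0.75,  1.75,  1.75,  1.75,  1.5 ,  1.5 ,
        1.75,  1.5 ]))
```

View pics/ov_scene_b.png

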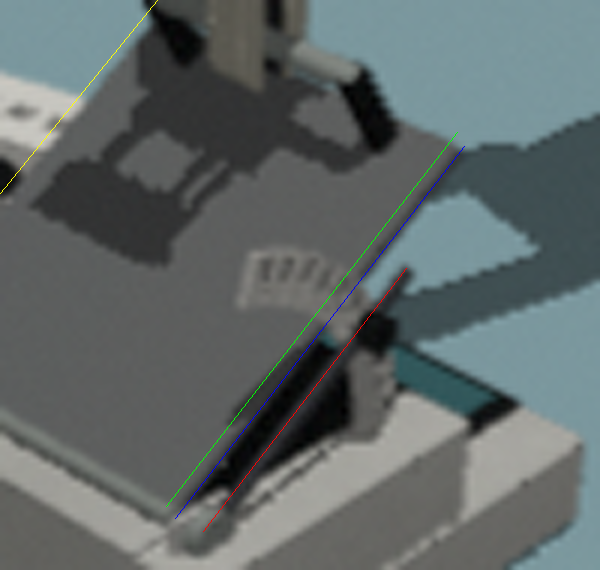

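In the overlay the pointer lies on the red 0.54 line with its tip at (406,268). The lid edge sits slightly outside the blue line near the front corner (468,151), so the lid seems a touch low. I take a close look in the nearer wrist view.

```bash
python3 - <<'E'
import cv2,numpy as np
im=cv2.imread('pics/wrist_b.png')
a=cv2.resize(im[50:140,235:395],None,fx=5,fy=5,interpolation=cv2.INTER_CUBIC); cv2.imwrite('pics/z.png',a)
g=im.astype(int).mean(2)
for r in (72,73,74,75,76,77,78,79): print(r,g[r,348:372].astype(int).tolist())
for r in (125,160): print(r,g[r,236:262].astype(int).tolist(),g[r,512:545].astype(int).tolist())
E
```

```text
72 [228, 227, 228, 227, 226, 220, 197, 173, 152, 133, 125, 122, 116, 111, 110, 112, 113, 115, 120, 122, 127, 132, 135, 145]
73 [228, 227, 227, 227, 226, 210, 165, 116, 88, 74, 70, 67, 68, 67, 69, 68, 70, 75, 75, 77, 81, 82, 84, 90]
74 [228, 228, 228, 227, 225, 205, 146, 79, 48, 45, 43, 44, 51, 58, 62, 63, 62, 64, 63, 65, 63, 65, 64, 67]
75 [227, 228, 228, 228, 225, 203, 138, 65, 42, 40, 38, 44, 48, 58, 64, 64, 62, 63, 64, 63, 63, 63, 61, 63]
76 [228, 228, 227, 227, 225, 202, 135, 65, 41, 39, 39, 41, 48, 59, 62, 61, 61, 60, 63, 60, 62, 64, 62, 63]
77 [227, 228, 227, 227, 225, 202, 136, 65, 40, 38, 36, 37, 47, 56, 59, 60, 60, 59, 58, 61, 60, 60, 58, 60]
78 [227, 227, 227, 227, 225, 202, 137, 68, 41, 38, 37, 37, 42, 51, 55, 54, 53, 51, 53, 55, 53, 55, 57, 55]
79 [228, 226, 227, 227, 225, 207, 154, 95, 67, 54, 51, 48, 50, 52, 52, 50, 50, 50, 49, 50, 51, 50, 48, 51]
125 [28, 29, 26, 28, 29, 29, 36, 50, 63, 70, 79, 87, 96, 104, 108, 111, 110, 108, 109, 110, 109, 109, 110, 111, 110, 109] [107, 107, 106, 107, 108, 106, 106, 109, 107, 106, 106, 109, 113, 128, 144, 161, 188, 209, 214, 217, 217, 216, 216, 215, 215, 214, 216, 216, 215, 215, 214, 215, 216]
160 [100, 101, 101, 102, 101, 101, 101, 100, 93, 78, 70, 75, 82, 91, 99, 108, 109, 108, 111, 109, 112, 110, 110, 110, 112, 109] [107, 106, 107, 109, 107, 107, 108, 111, 125, 142, 159, 182, 202, 210, 211, 211, 211, 210, 211, 210, 211, 210, 209, 210, 210, 210, 210, 209, 208, 211, 211, 209, 209]
```

View pics/z.png

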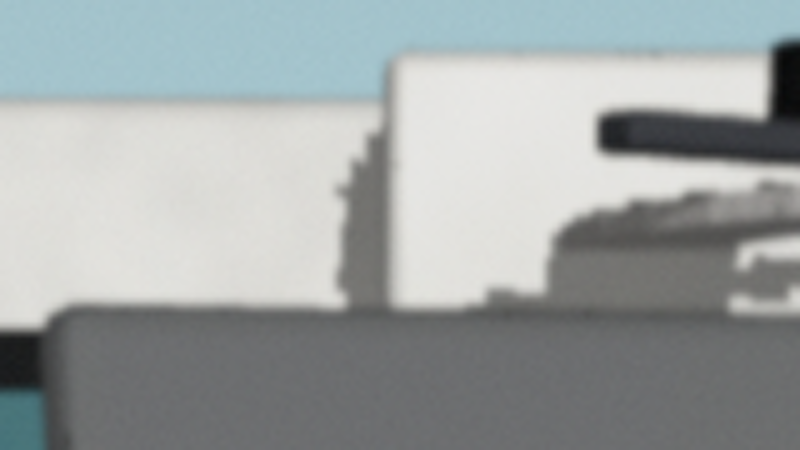

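In the wrist zoom the pointer's end face spans u 354–361 at v 76, and the lid's front face spans u 244–250. I use the case's own edges in the same frame as reference.

```bash
cat > wr.py <<'E'
from cmp import pl,proj
from h import *
from plant import robot
import cv2,sys
def edge(g,r,a,b):
    d=np.gradient(cv2.GaussianBlur(g[r-1:r+2].mean(0)[None],(5,1),0)[0])[a:b]; i=np.argmax(abs(d)); return a+i,d[i].round(1)
g=cv2.imread(f'pics/{sys.argv[1]}.png').mean(2); cal=robot.calibration('wrist')
F=[edge(g,r,200,225) for r in (85,95,105)]; B=[edge(g,r,535,565) for r in (66,100,112)]
print(F,B)
def atrow(pts,r): # u where projected line crosses row r
    a,b=proj(pts,cal); return a[0]+(r-a[1])/(b[1]-a[1])*(b[0]-a[0])
f_=atrow([w((-.125,.08,.05),X),w((-.125,.15,.05),X)],95); b_=atrow([w((.125,.08,.1),X),w((.125,.15,.1),X)],100)
print('case front/back predicted',f_,b_)
for th in (.5,.52,.54,.56,.58):
    print(th,'tip',proj([pl(.135,.142,0,th)],cal).round(1).tolist(),'lid front u@125',round(atrow([pl(.195,.0,.001,th),pl(.195,.125,.001,th)],125),1),'lid corner',proj([pl(.195,.125,.006,th)],cal).round(1).tolist())
E
sed -i 's/^for name in sys.argv\[1:\]:/for name in (sys.argv[1:] if __name__=="__main__" else []):/' cmp.py
python3 wr.py wrist_b
```

```text
[(np.int64(209), np.float64(12.2)), (np.int64(210), np.float64(11.6)), (np.int64(211), np.float64(10.2))] [(np.int64(557), np.float64(-7.4)), (np.int64(552), np.float64(-7.0)), (np.int64(549), np.float64(-0.8))]
case front/back predicted 206.21343830636513 555.1014613491849
0.5 tip [[349.3, 80.2]] lid front u@125 235.9 lid corner [[238.7, 113.4]]
0.52 tip [[352.2, 79.7]] lid front u@125 238.7 lid corner [[241.8, 113.3]]
0.54 tip [[355.3, 79.3]] lid front u@125 241.6 lid corner [[245.2, 113.2]]
0.56 tip [[358.6, 78.8]] lid front u@125 244.9 lid corner [[248.8, 113.0]]
0.58 tip [[362.0, 78.4]] lid front u@125 248.5 lid corner [[252.9, 112.9]]
```

```bash
python3 - <<'E'
from plant import robot
import numpy as np
for i in range(2):
    robot.read_camera('scene'); robot.read_camera('top')
    print([np.round(x['centre'],4).tolist() for x in robot.landmark_of('scene','lid_bar')+robot.landmark_of('scene','vial')[:1]+robot.landmark_of('top','cartridge_far_top')[:1]])
s=robot.read_state(); print(s['t'],s['tool_pos'].round(4),s['force'].round(1),s['opening'])
print(robot.close_job())
E
```

```text
[[0.5187, -0.0463, 0.2354], [0.6636, -0.1686, 0.0999], [0.6138, -0.184, 0.1235]]
[[0.5165, -0.0451, 0.2379], [0.6667, -0.17, 0.0997], [0.6148, -0.1834, 0.1263]]
13.6 [ 0.5184 -0.0415  0.2196] [-17.5  -2.9   6.8] 0.010829204379064549
the job is handed in; nothing more can be done
None
```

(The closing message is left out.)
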